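Hang the blue paint tray on the slotted stand

TASK

Hang the blue paint tray on the slotted plywood stand: press its two hook tabs into the upper pair of slots, then lower it until the hooks are fully home and let go. Leave the orange tray and the little figurine where they stand.

Things in the scene. Friction and masses are not known exactly. Their poses are not given: they have to be found in the camera images.
- blue_tray: Blue tray, 0.2 kg, loose, upright. Origin under its floor, x to its back, z up (mm). Floor x -50..40, y +-48, rim to z 16. Grip fin on y 0: 12 thick, x -48..14, top z 90; pinch from above across y at x -20, z 70. Back plate: rear face x 45, y +-42, z 0..88. From it two hooks, 10 wide, at y +-24: tab z 66..74, at its end (x 68) a lip down to z 50, 12 mm behind the face, flaring to 16.
- upper_slots (a point): On the front face of the fixed plywood stand's 8 mm panel, midway between the two upper slots at their lower edge, 150 mm up; x into panel, z up. Slots 28 wide at y +-24, z 0..40. Like pair 64 mm lower: not to use. Panel 124 wide, top z 58. Bring tray square, origin at z -42 (play +-8; sideways +-9), push along x till plate meets panel (origin x -45), then down 24 till tabs rest (origin z -66).
- orange_tray: Orange tray of exactly the same shape as the blue one, origin and axes alike, standing loose on the table; to be left alone.
- figurine: Small green painted figure with a bare round head, on a black square block 50 x 50 x 18; 72 high in all, origin on the underside, z up; loose, to be left alone.
Things that resemble listed ones, but are neither listed nor needed, are in the scene too. Of the things like the blue_tray, leave any that is yellow; of the rest the larger one is meant.

How it is judged:
By the outcome, as a careful person would: the job done as asked, in the order asked, and still so for the second after the job is handed in, with the robot touching nothing.
It also fails if it takes over 38 s, if anything falls off the work surface, if the arm or the gripper's body presses on something with over 40 N, if the wrist force passes 120 N, or if a joint passes its speed limit or range.

ROBOT

A 6-joint arm with a two-finger parallel gripper is mounted at the origin on the work surface. World frame = base frame: x ahead of the robot, y to its left, z up, the work surface at z = 0. Lengths are in m, angles in rad, forces in N, time in s.
With the tool pointing down it reaches from about 0.35 to 0.95 m from the base axis. Payload 17.4 kg.
Tool frame: the origin (TCP) lies between the finger pads; the fingertips stand arm.nose_length ahead of it and the grasp point (between the pads) lies 11 mm behind it (arm.nose_length is the distance from the TCP to the fingertips, in m); z points along the fingers, y is the direction in which the jaws open and shut (so a half turn about z gives the same grasp; the last joint's range is limited). The gripper opens to 93 mm and grips with 3 to 60 N. Pads are 15 mm wide; open, the fingers measure 128 mm over their backs; the gripper's body (75 mm by 188 mm) begins 65 mm behind the grasp point.
Start: joints at [1.169, 0.116, 1.442, -0, 1.584, -0.038], TCP at [0.24, 0.631, 0.227] pointing down, gripper open.
Joint ranges: [-2.83, 2.83], [-0.83, 2.19], [0.07, 2.5], [-1.14, 4.28], [0.01, 3], [-2.97, 2.97]. Speed limits (rad/s): [1.89, 1.89, 2.22, 3.14, 3.14, 3.14].

INTERFACE

Orientations are given as a unit quaternion [x, y, z, w].
In Python, from rig import arm gives the robot as it stands.
- The arm moves only by the tool apply_moves, never from a script. Its argument "commands" is a list of rows, each a list of 2 entries, a list of its own where there are three numbers: the shift along the tool's x, y, z normalised to -1 to 1, where 1 is 40 cm, then the turn about the tool's z normalised to -1 to 1, where 1 is 30 degrees. In form: [[[x, y, z], turn], ...]. A call has 1 to 10 rows; each row shifts and turns the commanded pose from where the row before left it, along the tool's axes as they then stand; what a row does not reach is not made up. A row lasts 1/12 s, in which the tool goes at most 41.7 mm and 7.16 degrees, less where a joint would pass 70% of its speed; a pose out of reach is approached as far as the arm can. A call with a number of a shift or a turn outside -1 to 1 is refused whole. A call with a gripper value outside its range is refused whole. "fingers" is the opening, from 0 (shut) to 1 (fully open), set as the call begins (left out, the last holds). The fingers move at their own pace and stop on an object; the grip force is fixed at half the most. Time passes only in rows, so rows that do not move let the fingers close. It gives the time, the measured TCP pose, the force and the opening at its end, in the units of the state.
- arm.get_state(): the state, without advancing time (a new reading comes with each control period).
- arm.capture(name): name is "scene" or "side" or "wrist"; returns a dict with "color" (400x640x3 uint8, red, green, blue), "fx", "fy", "cx", "cy" (pixels), "pose" (4x4, takes a point from camera to world coordinates). Camera axes: x right, y down, z forward; pixel columns grow to the right and rows downward; lengths in m; the calibration is good to about 2 mm. The wrist camera is an equidistant fisheye: a pixel r from the principal point sees the ray r / f radians off the axis. A picture is of the moment at which its call begins. There is no depth.
- arm.hand_in(): hands the job in, once; it reports no verdict.
The state is a dict: "clock": time; "joint_pos": joint angles; "qvel": joint speeds; "effort": joint torques, N m; "position": TCP position; "ee_rot": TCP orientation; "ft_force": force on the tool from outside, world axes, zero at the start; "wrist_torque": the same for the moment, N m; "width": opening from 0.0 (shut) to 1.0 (fully open).
Only numpy, scipy, OpenCV 4.12 (cv2) and the standard library are available. Lean on these libraries where they do the work, as an engineer would, in place of code of your own. Each camera call takes 0.05 s, during which the arm holds its last target.

## Working session

There is one attempt and no reset: what is moved stays moved. The work goes in short steps, Python scripts to look and compute and a tool call to move; the robot and the scene stay as the last step left them, time stands still between calls to the robot, and variables do not carry over. Pictures are saved under pics/ and viewed, and the job is handed in when it is done.

Besides the shell and the picture viewer there is one more tool, called after "Emit:" by a JSON object that holds its "op" and its "data", one argument or row to a line. apply_moves: Moves the arm, as the interface text tells. Scaled input: -1 to 1 covers 40 cm each way for a shift and 30 degrees each way for a turn. Its arguments: {"type":"object","properties":{"commands":{"type":"array","items":{"type":"array"}},"fingers":{"type":"number"}},"required":["commands"]}

```bash
ls; mkdir -p pics
python3 - <<'E'
from rig import arm
import cv2,numpy as np,pickle
print(arm.nose_length); print(arm.get_state())
d={}
for n in ["scene","side","wrist"]:
    c=arm.capture(n); d[n]=c
    print(n,c['fx'],c['fy'],c['cx'],c['cy'],np.round(c['pose'],4).tolist())
    cv2.imwrite(f"pics/{n}0.png",c['color'][:,:,::-1])
pickle.dump(d,open('cap0.pkl','wb'))
E
```

```text
pics
0.008
{'clock': 0.0, 'joint_pos': array([ 1.16920996e+00,  1.16509031e-01,  1.44226071e+00,  3.55495258e-06,
        1.58401033e+00, -3.77908614e-02]), 'qvel': array([-1.91000226e-03, -1.83662728e-03, -2.90362908e-05,  6.09123949e-04,
       -1.03507265e-03, -8.58223241e-04]), 'effort': array([-3.14650724e-04, -7.21274829e+01, -6.22603440e+01,  7.78656802e-02,
        2.39528005e-02, -1.53965957e-04]), 'position': array([0.24010633, 0.63064278, 0.22589247]), 'ee_rot': array([ 1.80896288e-01,  9.83501998e-01, -5.79053131e-04, -1.31119319e-04]), 'ft_force': array([0.90634972, 0.24303783, 1.42536104]), 'wrist_torque': array([0.00059274, 0.01179229, 0.03919355]), 'width': 0.997487497524869}
scene 374.04894545201546 374.04894545201546 320.93561462203127 200.64953928144504 [[-0.3874, 0.8011, -0.4563, 0.9392], [0.9218, 0.3302, -0.2031, 0.1821], [-0.012, -0.4993, -0.8663, 0.9077], [0.0, 0.0, 0.0, 1.0]]
side 427.43681503447544 427.43681503447544 324.2503235521085 202.3730026824969 [[0.9782, -0.0954, 0.1844, 0.3172], [-0.2064, -0.5417, 0.8148, -0.7428], [0.0222, -0.8351, -0.5496, 0.6008], [0.0, 0.0, 0.0, 1.0]]
wrist 309.70691628693146 309.70691628693146 322.638102163528 199.56923462690375 [[0.3558, 0.901, 0.2483, 0.1712], [0.9346, -0.3429, -0.0948, 0.6576], [-0.0002, 0.2658, -0.964, 0.3836], [0.0, 0.0, 0.0, 1.0]]
```

View pics/scene0.png

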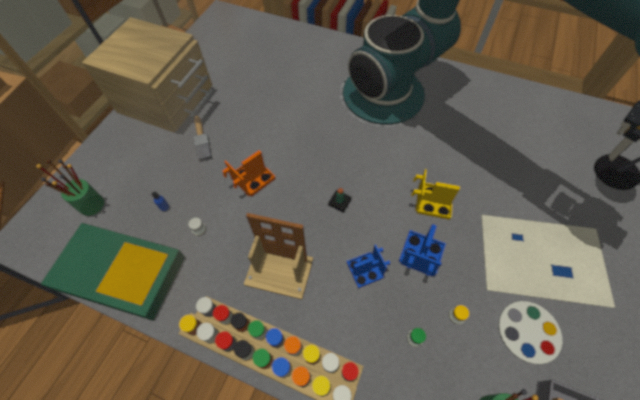

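View pics/side0.png

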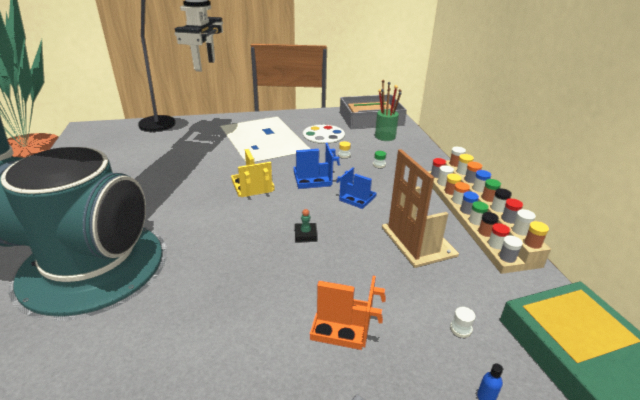

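View pics/wrist0.png

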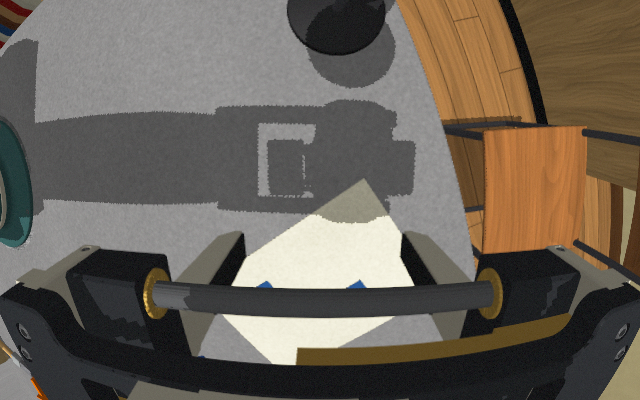

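Candidates for the blue tray are blue A at scene px (424,250), blue B at (367,267), which looks smaller, and yellow at (436,195), which is to be left. Orange at (250,172) is also to be left. By the description I choose the larger blue one, A, and will check it in close crops.

Run:
```python
import cv2
s=cv2.imread('pics/scene0.png'); a=s[180:300,230:460]; cv2.imwrite('pics/sc_crop.png',cv2.resize(a,None,fx=3.4,fy=3.4,interpolation=cv2.INTER_CUBIC))
s=cv2.imread('pics/side0.png'); a=s[130:270,280:470]; cv2.imwrite('pics/si_crop.png',cv2.resize(a,None,fx=4,fy=4,interpolation=cv2.INTER_CUBIC))
```

```text
(no output)
```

View pics/sc_crop.png

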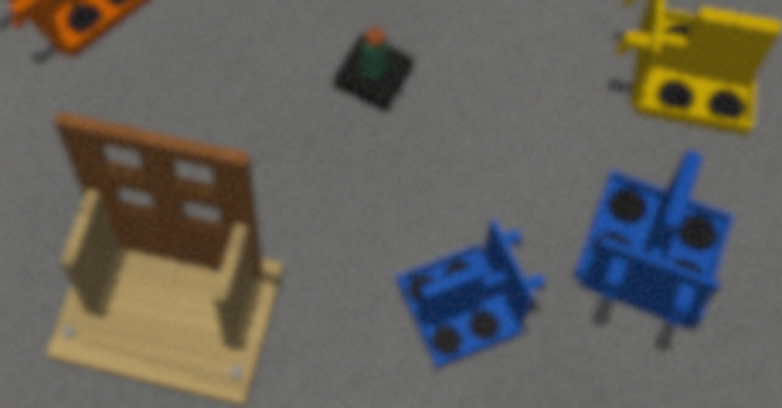

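View pics/si_crop.png

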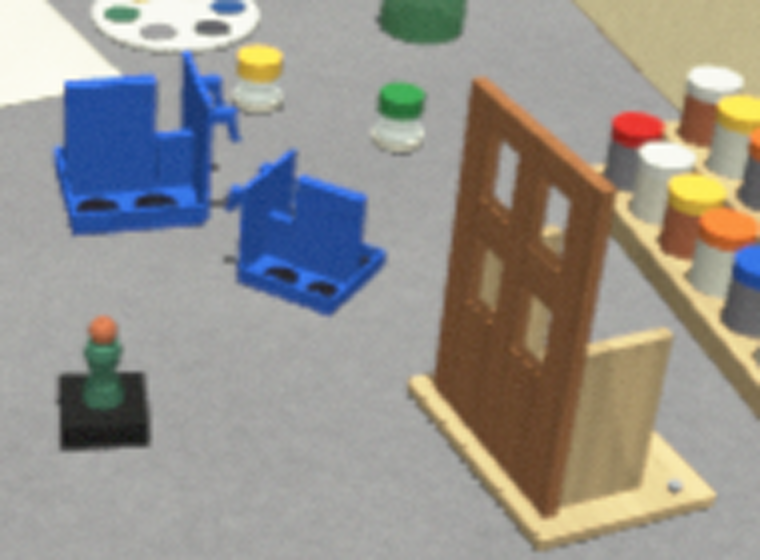

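Crops confirm it: blue A (scene 424,250; side 315,167) is clearly larger than blue B (scene 367,267; side 356,188). The stand's plain front face looks toward the robot, with the gussets behind it. Next I measure.

```bash
cat > h.py <<'E'
import numpy as np,cv2,pickle
def ray(c,u,v):
    d=np.array([(u-c['cx'])/c['fx'],(v-c['cy'])/c['fy'],1.]); P=np.array(c['pose']); d=P[:3,:3]@d
    return P[:3,3],d/np.linalg.norm(d)
def plane(c,u,v,z):
    o,d=ray(c,u,v); return o+d*(z-o[2])/d[2]
def tri(c1,p1,c2,p2):
    o1,d1=ray(c1,*p1);o2,d2=ray(c2,*p2)
    A=np.stack([d1,-d2],1); t=np.linalg.lstsq(A,o2-o1,rcond=None)[0]
    a=o1+d1*t[0];b=o2+d2*t[1]; return (a+b)/2,np.linalg.norm(a-b)
def proj(c,p):
    P=np.array(c['pose']); q=P[:3,:3].T@(np.array(p)-P[:3,3]); return q[0]/q[2]*c['fx']+c['cx'],q[1]/q[2]*c['fy']+c['cy']
def crop(c,u0,v0,u1,v1,k,name):
    im=cv2.resize(c['color'][v0:v1,u0:u1,::-1],None,fx=k,fy=k,interpolation=cv2.INTER_CUBIC)
    for u in range(-(-u0//10)*10,u1,10):
        cv2.line(im,(int((u-u0+.5)*k),0),(int((u-u0+.5)*k),6),(255,255,255),1); cv2.putText(im,str(u),(int((u-u0+.5)*k)-12,18),0,.4,(255,255,255),1)
    for v in range(-(-v0//10)*10,v1,10):
        cv2.line(im,(0,int((v-v0+.5)*k)),(6,int((v-v0+.5)*k)),(255,255,255),1); cv2.putText(im,str(v),(8,int((v-v0+.5)*k)+4),0,.4,(255,255,255),1)
    cv2.imwrite(f'pics/{name}.png',im)
E
python3 - <<'E'
from h import *
d=pickle.load(open('cap0.pkl','rb'))
crop(d['scene'],240,208,316,268,10,'z1')
crop(d['side'],380,145,450,220,8,'z2')
crop(d['scene'],390,215,454,285,8,'z3')
crop(d['side'],285,138,349,194,10,'z4')
E
```

```text
(no output)
```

View pics/z1.png

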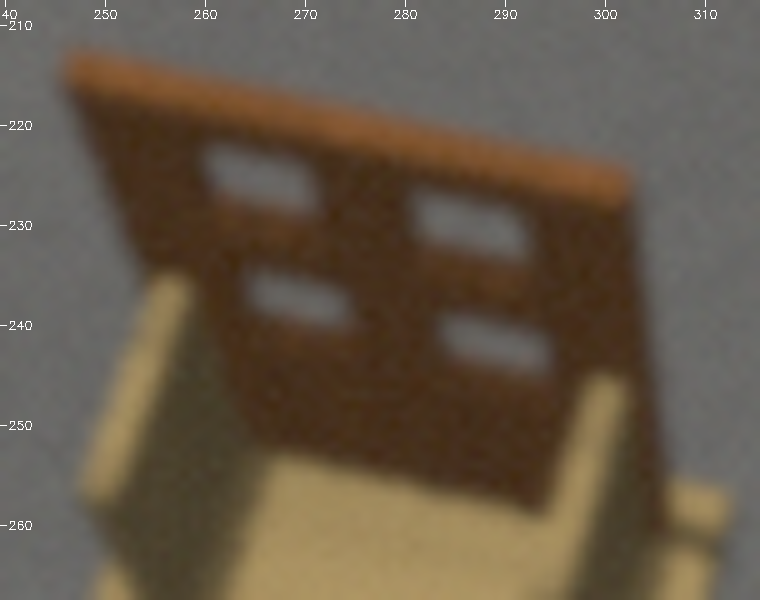

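View pics/z2.png

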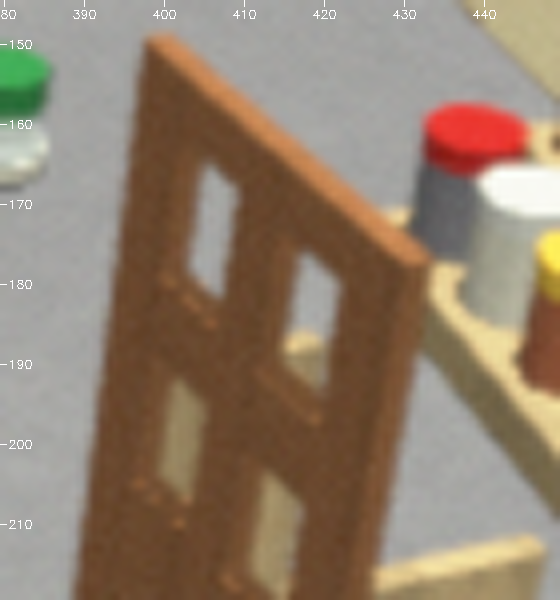

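View pics/z3.png

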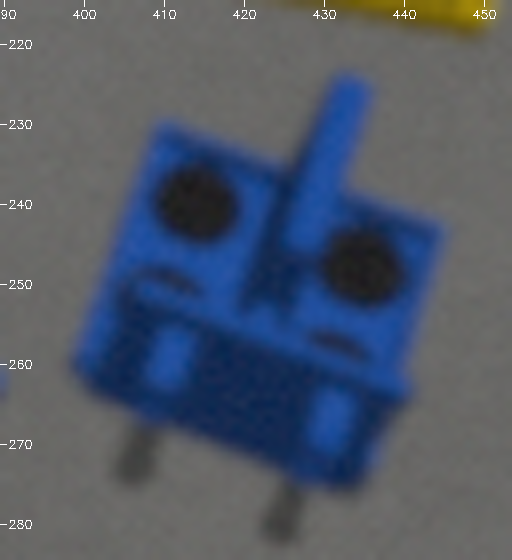

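View pics/z4.png

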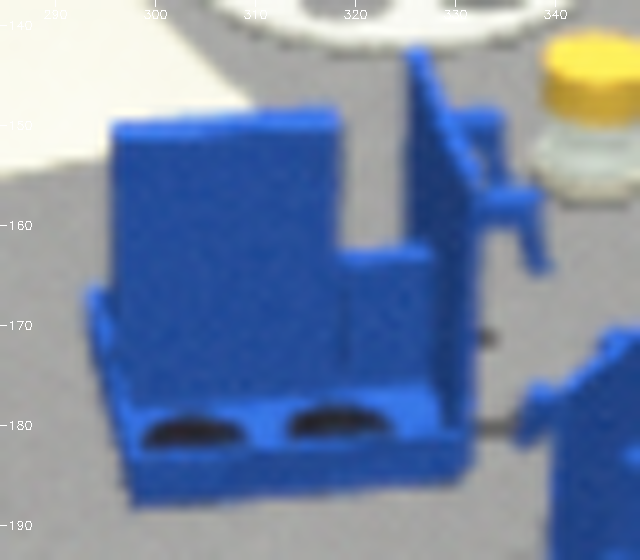

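Run:
```python
from h import *
np.set_printoptions(precision=4,suppress=True)
d=pickle.load(open('cap0.pkl','rb'));S,D=d['scene'],d['side']
print('stand')
for n,a,b in [('L',(247,212.7),(398,150.3)),('R',(302.8,224.5),(429.3,178.5))]:
    print(n,plane(S,*a,.208),plane(D,*b,.208),tri(S,a,D,b))
# slots rear face lower edges in scene / front face in side
print('rear slots scene corner', tri(S,(270.5,229),D,(407.5,181.5)))
print('tray')
for n,a,z in [('rim FL',(408,230),.016),('rim FR',(445,242.5),.016),('plate top L',(404.5,250.5),.088),('plate top R',(441.5,263),.088),('plate bot L',(400,261.5),0),('plate bot R',(435,276.5),0),('fin front',(433.5,223.8),.09),('fin back',(425.5,248),.09)]:
    print(n,plane(S,*a,z))
for n,a,z in [('fin frontnear',(295.8,150.8),.09),('fin backnear',(318.3,149.3),.09),('fin back far',(318.3,148),.09),('rim FRnear',(297.5,183),.016),('platetop',(326,142.5),.088),('platetop2',(331.5,156.5),.088)]:
    print(n,plane(D,*a,z))
```

```text
stand
L [ 0.6578 -0.1158  0.208 ] [0.6398 0.005  0.208 ] (array([ 0.6382, -0.0872,  0.2423]), np.float64(0.07116349694022105))
R [0.638  0.0054 0.208 ] [ 0.6567 -0.1156  0.208 ] (array([ 0.6602, -0.0244,  0.1739]), np.float64(0.08299949338978284))
rear slots scene corner (array([ 0.6495, -0.0618,  0.1677]), np.float64(0.01789826056292279))
tray
rim FL [0.4644 0.2188 0.016 ]
rim FR [0.4625 0.3165 0.016 ]
plate top L [0.5571 0.2232 0.088 ]
plate top R [0.5543 0.3103 0.088 ]
plate bot L [0.5495 0.2256 0.    ]
plate bot R [0.5542 0.3176 0.    ]
fin front [0.4642 0.2681 0.09  ]
fin back [0.5332 0.2666 0.09  ]
fin frontnear [0.4655 0.2713 0.09  ]
fin backnear [0.5262 0.2703 0.09  ]
fin back far [0.5277 0.278  0.09  ]
rim FRnear [0.4624 0.2286 0.016 ]
platetop [0.5563 0.3123 0.088 ]
platetop2 [0.5528 0.2274 0.088 ]
```

Measured so far:
- **Slots:** roughly (0.648, -0.055, 0.150), yaw about 8.6°.
- **Blue tray:** origin about (0.5125, 0.269), yaw about 0°.

The tray is picked up with tool y along world y. I'll move above it and look with the wrist camera.

Emit:
{"op": "apply_moves", "data": {
  "commands": [
    [[0, 0, 0], -0.232],
    [[0, 0, 0], -0.232],
    [[0, 0, 0], -0.232],
    [[-0.057, -0.083, 0], 0],
    [[-0.057, -0.083, 0], 0],
    [[-0.057, -0.083, 0], 0],
    [[-0.057, -0.083, 0], 0],
    [[-0.057, -0.083, 0], 0],
    [[-0.057, -0.083, 0], 0],
    [[-0.057, -0.083, 0], 0]
  ],
  "fingers": 1
}}

```text
clock: 0.98
position: [0.4005, 0.3967, 0.2265]
ee_rot: [-0.0, 1.0, -0.0, -0.0]
ft_force: [0.0, 1.0, -0.2]
width: 1.002
```

Emit:
{"op": "apply_moves", "data": {
  "commands": [
    [[-0.0575, -0.08, 0], 0],
    [[-0.0575, -0.08, 0], 0],
    [[-0.0575, -0.08, 0], 0],
    [[-0.0575, -0.08, 0], 0],
    [[0, 0, 0], 0]
  ]
}}

```text
clock: 1.4
position: [0.4948, 0.2659, 0.2264]
ee_rot: [0.002, 1.0, -0.001, 0.0]
ft_force: [0.5, 0.3, -0.5]
width: 0.997
```

Run:
```python
from h import *
from rig import arm
d={n:arm.capture(n) for n in ["wrist","side"]}
pickle.dump(d,open('cap1.pkl','wb'))
s=arm.get_state();print(s['clock'],s['position'],s['ee_rot'],s['ft_force'])
cv2.imwrite('pics/wrist1.png',d['wrist']['color'][:,:,::-1])
print(d['wrist']['pose'])
```

```text
1.5 [0.49256306 0.26949045 0.22638659] [ 1.03023328e-03  9.99999440e-01 -4.14043100e-05 -2.39722013e-04] [-0.48696887  0.87754103  0.08425596]
[[ 3.52143399e-03  9.63812772e-01  2.66556823e-01  4.20896898e-01]
 [ 9.99993698e-01 -3.27365111e-03 -1.37390986e-03  2.66933249e-01]
 [-4.51577835e-04  2.66559981e-01 -9.63818226e-01  3.83946356e-01]
 [ 0.00000000e+00  0.00000000e+00  0.00000000e+00  1.00000000e+00]]
```

View pics/wrist1.png

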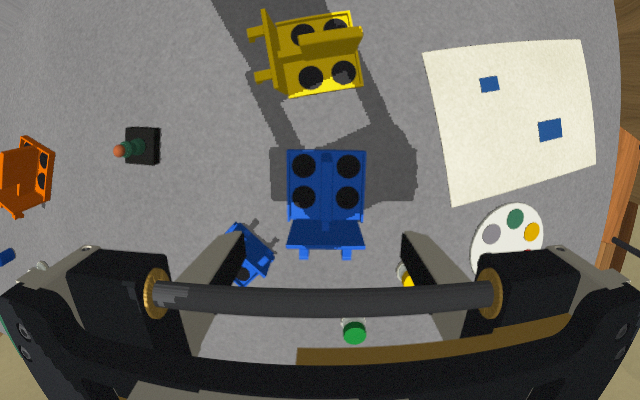

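The wrist view shows the blue tray nearly square to the tool: rim at (287..366, 150), fin near u=327, plate top edge at about (287..365, 247). The small blue tray is at (250,255). Now the rays.

```bash
cat >> h.py <<'E'
def fplane(c,u,v,z):
    x,y=u-c['cx'],v-c['cy']; r=np.hypot(x,y); th=r/c['fx']; 
    dd=np.array([np.sin(th)*x/r,np.sin(th)*y/r,np.cos(th)]); P=np.array(c['pose']); dd=P[:3,:3]@dd; o=P[:3,3]
    return o+dd*(z-o[2])/dd[2]
E
python3 - <<'E'
from h import *
d=pickle.load(open('cap1.pkl','rb'));crop(d['wrist'],210,140,380,270,4.6,'z5')
E
```

```text
(no output)
```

View pics/z5.png

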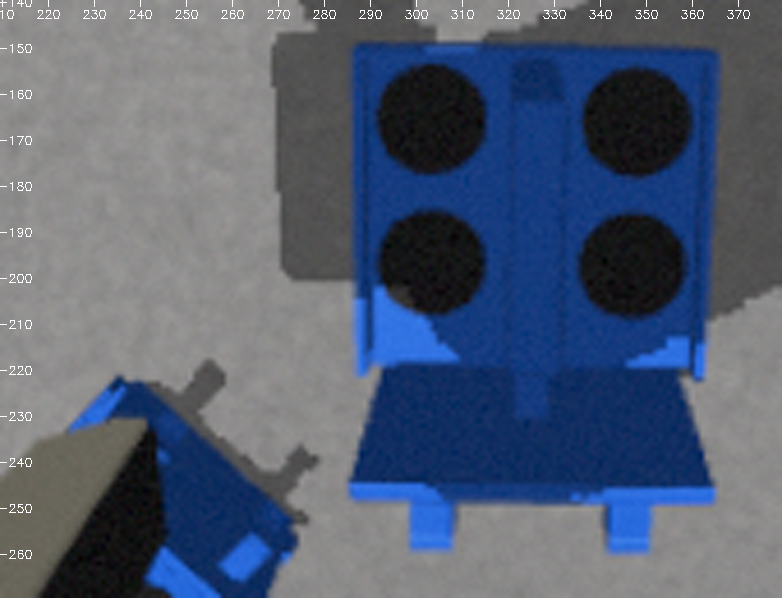

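Run:
```python
from h import *
np.set_printoptions(precision=4,suppress=True)
c=pickle.load(open('cap1.pkl','rb'))['wrist']
for n,a,z in [('rim FL',(287,149.3),.016),('rim FR',(365.5,150.7),.016),('plate rear top L',(285.7,248),.088),('plate rear top R',(364.5,248.5),.088),('fin top front',(326,161.5),.09),('fin top back',(325,219),.09),('plate fronttop L',(285.7,244.8),.088),('small near tip?',(281,253),.06),('small top',(236,222),.06)]: print(n,fplane(c,*a,z))
```

```text
rim FL [0.4602 0.224  0.016 ]
rim FR [0.4621 0.318  0.016 ]
plate rear top L [0.5554 0.2275 0.088 ]
plate rear top R [0.5563 0.3104 0.088 ]
fin top front [0.4644 0.2699 0.09  ]
fin top back [0.5224 0.2688 0.09  ]
plate fronttop L [0.5517 0.2277 0.088 ]
small near tip? [0.5746 0.218  0.06  ]
small top [0.5367 0.1676 0.06  ]
```

Wrist, scene and side agree: tray origin (0.511, 0.270), yaw about 0, and the tool is already over x -20. Descend to TCP z 0.059.

Emit:
{"op": "apply_moves", "data": {
  "commands": [
    [[0, 0, 0.1], 0],
    [[0, 0, 0.1], 0],
    [[0, 0, 0.1], 0],
    [[0, 0, 0.08], 0],
    [[0, 0, 0.038], 0],
    [[0, 0, 0], 0]
  ]
}}

```text
clock: 2.0
position: [0.4894, 0.2708, 0.0553]
ee_rot: [-0.001, 1.0, -0.001, -0.003]
ft_force: [-0.6, -0.5, -1.0]
width: 0.999
```

Emit:
{"op": "apply_moves", "data": {
  "commands": [
    [[0, 0, 0], 0],
    [[0, 0, 0], 0],
    [[0, 0, 0], 0],
    [[0, 0, 0], 0],
    [[0, 0, 0], 0],
    [[0, 0, 0], 0],
    [[0, 0, 0], 0],
    [[0, 0, 0], 0]
  ],
  "fingers": 0
}}

```text
clock: 2.67
position: [0.4921, 0.2706, 0.0596]
ee_rot: [-0.0, 1.0, 0.0, 0.0]
ft_force: [0.5, 0.0, -1.0]
width: 0.476
```

Emit:
{"op": "apply_moves", "data": {
  "commands": [
    [[0, 0, 0], 0],
    [[0, 0, 0], 0],
    [[0, 0, 0], 0],
    [[0, 0, 0], 0],
    [[0, 0, 0], 0],
    [[0, 0, 0], 0],
    [[0, 0, 0], 0]
  ]
}}

```text
clock: 3.25
position: [0.492, 0.2705, 0.0595]
ee_rot: [-0.0, 1.0, -0.0, -0.0]
ft_force: [-0.2, -0.4, -0.3]
width: 0.132
```

Fin gripped (12.3 mm). Lift, and turn to the slot yaw.

Emit:
{"op": "apply_moves", "data": {
  "commands": [
    [[0, 0, -0.06], 0],
    [[0, 0, -0.07], 0],
    [[0, 0, -0.07], 0],
    [[0, 0, -0.07], 0],
    [[0, 0, 0], -0.143],
    [[0, 0, 0], -0.143],
    [[0, 0, 0], 0]
  ]
}}

```text
clock: 3.83
position: [0.492, 0.2706, 0.1676]
ee_rot: [-0.077, 0.997, 0.0, 0.0]
ft_force: [0.5, 0.1, -2.0]
width: 0.128
```

Emit:
{"op": "apply_moves", "data": {
  "commands": [
    [[0.002, -0.06, 0], 0],
    [[0.002, -0.09, 0], 0],
    [[0.002, -0.09, 0], 0],
    [[0.002, -0.09, 0], 0],
    [[0.002, -0.09, 0], 0],
    [[0.002, -0.09, 0], 0],
    [[0.002, -0.09, 0], 0],
    [[0.002, -0.09, 0], 0],
    [[0.002, -0.09, 0], 0],
    [[0.002, -0.083, 0], 0]
  ]
}}

```text
clock: 4.67
position: [0.5355, -0.0739, 0.167]
ee_rot: [-0.074, 0.997, 0.0, -0.0]
ft_force: [1.0, 0.0, -2.2]
width: 0.125
```

Run:
```python
from h import *
from rig import arm
import time
d={n:arm.capture(n) for n in ["wrist","side","scene"]}
pickle.dump(d,open('cap2.pkl','wb'))
s=arm.get_state();print(s['clock'],s['position'],s['ee_rot'],s['ft_force'],s['width'])
crop(d['side'],330,110,470,240,4.6,'s2')
crop(d['scene'],220,180,360,300,5,'c2')
cv2.imwrite('pics/wrist2.png',d['wrist']['color'][:,:,::-1])
```

```text
4.8167 [ 0.53557458 -0.07376038  0.16667111] [-7.23310809e-02  9.97380451e-01  1.36332051e-04 -6.57543775e-04] [-0.4405118   0.2632137  -2.39519943] 0.12677999126590855
```

View pics/s2.png

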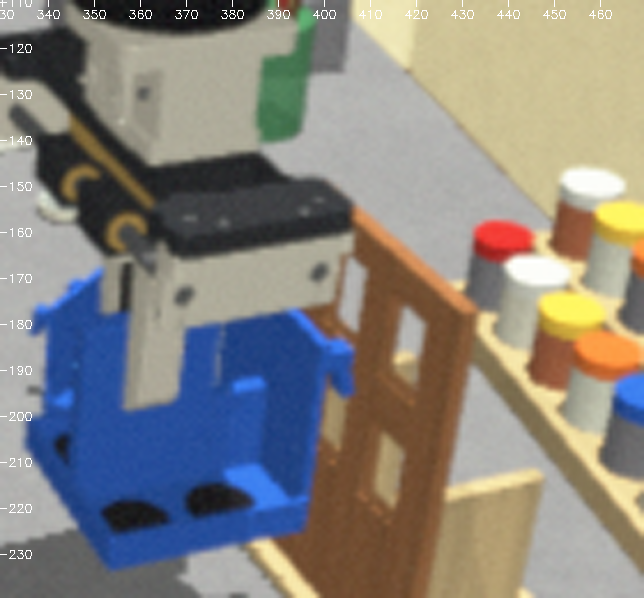

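View pics/c2.png

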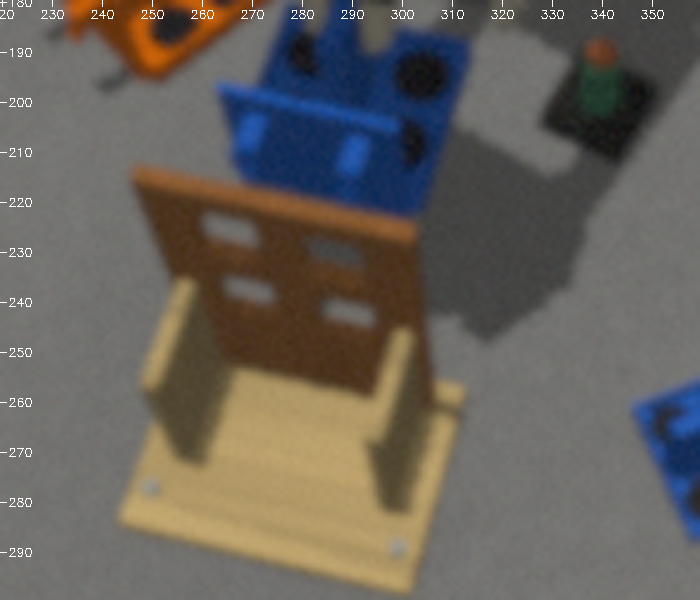

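View pics/wrist2.png

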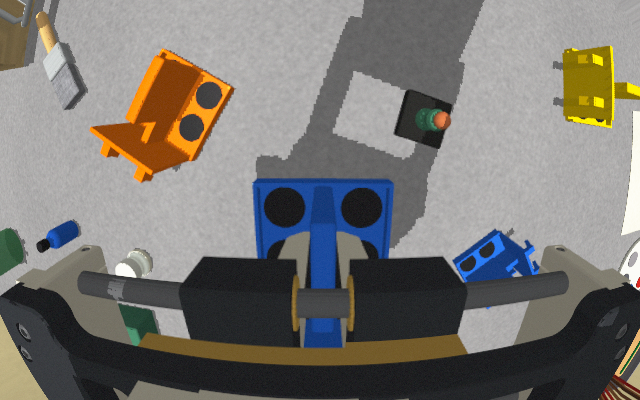

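Tray is held level in front of the panel and the figurine (scene 340,200) is clear. I'll check the slot estimate by projecting the predicted points onto the pictures.

Run:
```python
from h import *
np.set_printoptions(precision=1,suppress=True)
d=pickle.load(open('cap2.pkl','rb'))
yaw=0.150; o=np.array([.648,-.055,.150]); ex=np.array([np.cos(yaw),np.sin(yaw),0]); ey=np.array([-np.sin(yaw),np.cos(yaw),0]); ez=np.array([0,0,1.])
pts=[o+a*ex+y*ey+z*ez for a,y,z in [(0,-62e-3,58e-3),(0,62e-3,58e-3)]+[(a,s*24e-3+w*14e-3,z) for a in(0,.008) for s in(-1,1) for w in(-1,1) for z in(0,.04)]]
t=np.array([.5355,-.0738,.1667])+.0195*ex; t[2]=.1667-.0595
y2=.1485; fx=np.array([np.cos(y2),np.sin(y2),0]); fy=np.array([-np.sin(y2),np.cos(y2),0])
tp=[t+.045*fx+y*fy+.088*ez for y in(-.042,.042)]+[t-.05*fx+y*fy+.016*ez for y in(-.048,.048)]+[t+.04*fx-.048*fy+0.016*ez]+[t+.068*fx+(-.024)*fy+z*ez for z in (.05,.074)]
for n,box,k in [('side',(330,110,470,240),6),('scene',(220,180,360,300),6)]:
    c=d[n]; u0,v0,u1,v1=box
    im=cv2.resize(c['color'][v0:v1,u0:u1,::-1],None,fx=k*.76,fy=k*.76,interpolation=cv2.INTER_CUBIC);kk=k*.76
    for p,col in [(p,(0,255,255)) for p in pts[:2]]+[(p,(0,255,0)) for p in (pts[2:10] if n=='side' else pts[10:])]+[(p,(255,255,255)) for p in tp]:
        u,v=proj(c,p); cv2.circle(im,(int((u-u0+.5)*kk),int((v-v0+.5)*kk)),2,col,-1)
    cv2.imwrite(f'pics/ov_{n}.png',im)
```

```text
(no output)
```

View pics/ov_side.png

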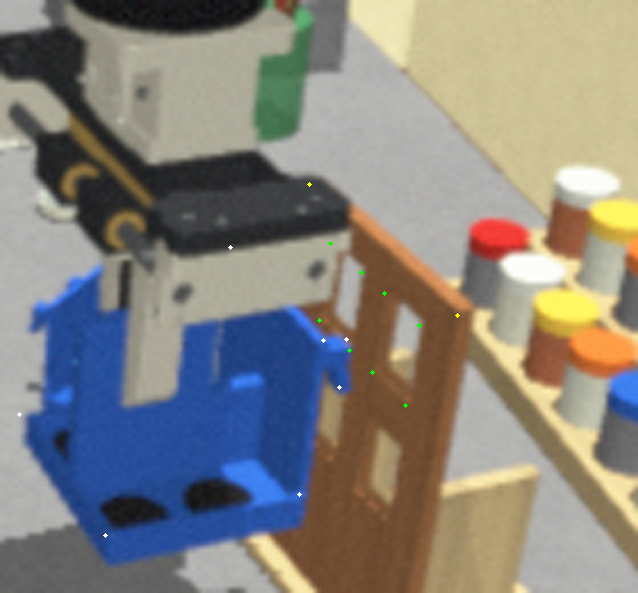

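View pics/ov_scene.png

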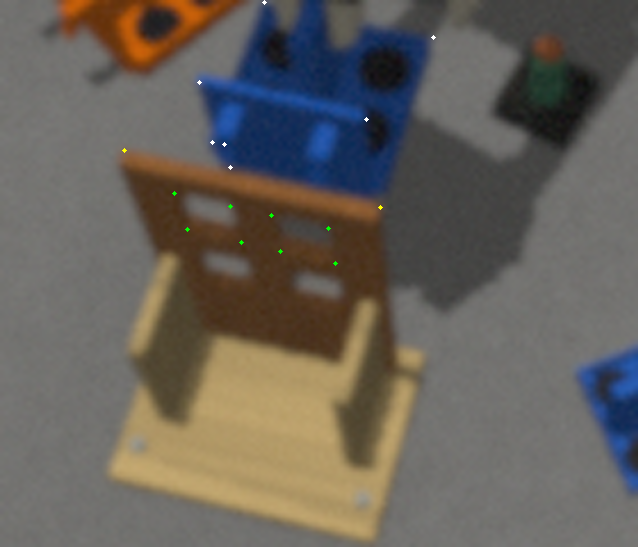

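Projections agree with the pictures to 1–2 px (about 2–4 mm), within the play. I'll shift 4 mm in +y and start the push.

Emit:
{"op": "apply_moves", "data": {
  "commands": [
    [[0, 0.01, 0], 0],
    [[-0.02, 0, 0], 0],
    [[-0.02, 0, 0], 0],
    [[-0.02, 0, 0], 0],
    [[-0.02, 0, 0], 0],
    [[-0.015, 0, 0], 0],
    [[0, 0, 0], 0]
  ]
}}

```text
clock: 5.4
position: [0.5739, -0.0617, 0.1671]
ee_rot: [-0.075, 0.997, 0.0, -0.0]
ft_force: [-0.4, -0.1, -2.5]
width: 0.13
```

Run:
```python
from h import *
from rig import arm
d={n:arm.capture(n) for n in ["side","scene"]}
s=arm.get_state();print(s['clock'],s['position'],s['ee_rot'],s['ft_force'],s['wrist_torque'],s['width'])
crop(d['side'],360,130,450,240,5.4,'s3')
crop(d['scene'],235,190,335,260,7,'c3')
```

```text
5.5 [ 0.5729232  -0.06206692  0.16715404] [-7.52915916e-02  9.97161503e-01  6.45905015e-05 -3.29224303e-04] [ 0.19402444  0.37196663 -2.50600173] [-0.00421809  0.07570105 -0.00108447] 0.12555508860224351
```

View pics/s3.png

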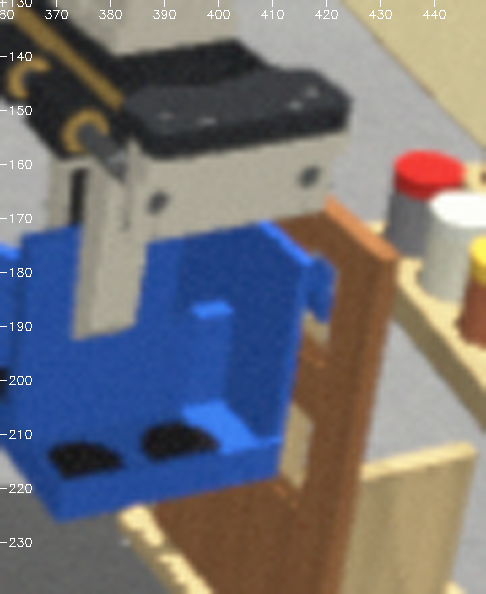

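View pics/c3.png

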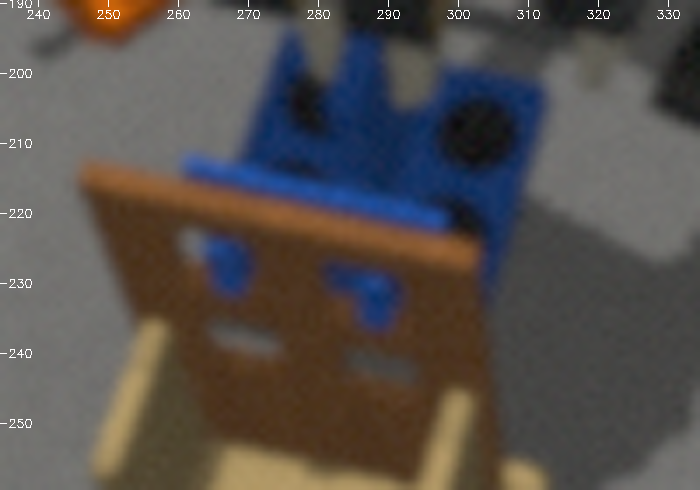

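Both hooks are inside the upper slots (scene 267,228 and 288,232) with no force. I'll nudge 2 mm back toward centre and press on in small steps.

Emit:
{"op": "apply_moves", "data": {
  "commands": [
    [[0, -0.005, 0], 0],
    [[-0.0075, 0, 0], 0],
    [[-0.0075, 0, 0], 0],
    [[-0.005, 0, 0], 0],
    [[0, 0, 0], 0]
  ]
}}

```text
clock: 5.92
position: [0.5813, -0.063, 0.1675]
ee_rot: [-0.075, 0.997, 0.0, 0.0]
ft_force: [0.2, 0.4, -2.3]
width: 0.123
```

Emit:
{"op": "apply_moves", "data": {
  "commands": [
    [[-0.005, 0, 0], 0],
    [[0, 0, 0], 0]
  ]
}}

```text
clock: 6.08
position: [0.5829, -0.0629, 0.1674]
ee_rot: [-0.075, 0.997, -0.0, -0.0]
ft_force: [-2.2, -1.6, -2.4]
width: 0.128
```

Emit:
{"op": "apply_moves", "data": {
  "commands": [
    [[-0.004, 0, 0], 0],
    [[0, 0, 0], 0],
    [[0, 0, 0], 0]
  ]
}}

```text
clock: 6.33
position: [0.5835, -0.0631, 0.1673]
ee_rot: [-0.075, 0.997, -0.0, -0.002]
ft_force: [-13.8, -5.7, 1.0]
width: 0.129
```

The plate has met the panel (about 14 N). Relax 1.6 mm, then lower.

Emit:
{"op": "apply_moves", "data": {
  "commands": [
    [[0.005, 0, 0], 0],
    [[0, 0, 0.015], 0],
    [[0, 0, 0.015], 0],
    [[0, 0, 0.01], 0],
    [[0, 0, 0], 0]
  ]
}}

```text
clock: 6.75
position: [0.5822, -0.0626, 0.1499]
ee_rot: [-0.075, 0.997, 0.0, -0.001]
ft_force: [-0.7, -0.6, -2.9]
width: 0.126
```

Run:
```python
from h import *
from rig import arm
d={n:arm.capture(n) for n in ["side","scene"]}
s=arm.get_state();print(s['clock'],s['position'],s['ee_rot'],s['ft_force'],s['wrist_torque'],s['width'])
crop(d['side'],360,130,450,240,5.4,'s4')
crop(d['scene'],235,190,335,260,7,'c4')
```

```text
6.85 [ 0.58255173 -0.06273213  0.15110298] [-7.51369253e-02  9.97173193e-01  8.70768766e-05 -2.39544366e-04] [ 0.36286352  0.11064404 -2.72030796] [ 0.0087354   0.0393427  -0.01106791] 0.1259248790634833
```

View pics/c4.png

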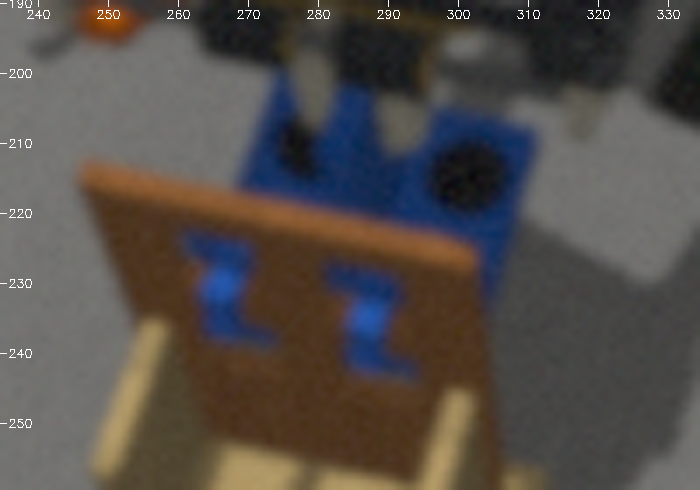

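View pics/s4.png

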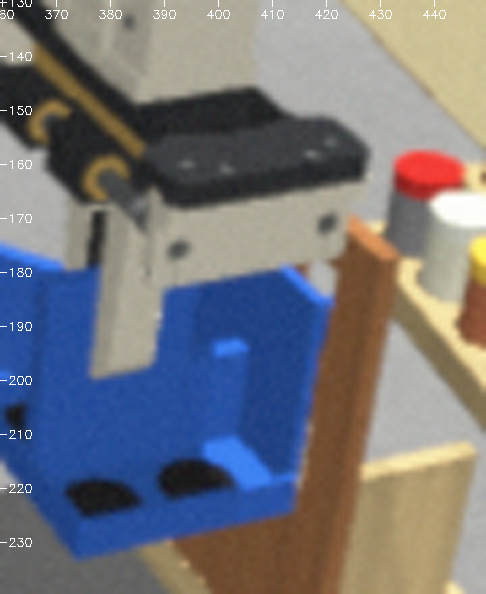

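Both lips are behind the panel and centred in the slots. Keep lowering to contact.

Emit:
{"op": "apply_moves", "data": {
  "commands": [
    [[0, 0, 0.007], 0],
    [[0, 0, 0.007], 0],
    [[0, 0, 0.003], 0],
    [[0, 0, 0], 0],
    [[0, 0, 0], 0]
  ]
}}

```text
clock: 7.27
position: [0.5826, -0.0628, 0.1446]
ee_rot: [-0.075, 0.997, 0.0, -0.0]
ft_force: [-0.2, -1.0, -2.6]
width: 0.123
```

Emit:
{"op": "apply_moves", "data": {
  "commands": [
    [[0, 0, 0.003], 0],
    [[0, 0, 0], 0],
    [[0, 0, 0], 0]
  ]
}}

```text
clock: 7.52
position: [0.5826, -0.0628, 0.1435]
ee_rot: [-0.075, 0.997, -0.0, 0.0]
ft_force: [0.5, -0.2, -2.1]
width: 0.127
```

Emit:
{"op": "apply_moves", "data": {
  "commands": [
    [[0, 0, 0.003], 0],
    [[0, 0, 0], 0],
    [[0, 0, 0], 0]
  ]
}}

```text
clock: 7.77
position: [0.5827, -0.0628, 0.1427]
ee_rot: [-0.075, 0.997, -0.0, 0.0]
ft_force: [-3.8, 0.2, 3.8]
width: 0.128
```

Emit:
{"op": "apply_moves", "data": {
  "commands": [
    [[0, 0, 0.003], 0],
    [[0, 0, 0], 0],
    [[0, 0, 0], 0]
  ]
}}

```text
clock: 8.02
position: [0.5827, -0.063, 0.1424]
ee_rot: [-0.075, 0.997, -0.0, 0.0]
ft_force: [-7.5, -1.2, 12.7]
width: 0.128
```

Tabs rest at TCP z about 0.1427 (predicted 0.1435), with upward force rising to 13 N. Ease the preload and open.

Emit:
{"op": "apply_moves", "data": {
  "commands": [
    [[0, 0, -0.002], 0],
    [[0, 0, 0], 0]
  ]
}}

```text
clock: 8.18
position: [0.5827, -0.063, 0.1425]
ee_rot: [-0.075, 0.997, -0.0, 0.0]
ft_force: [-5.7, -0.9, 8.5]
width: 0.126
```

Emit:
{"op": "apply_moves", "data": {
  "commands": [
    [[0, 0, 0], 0],
    [[0, 0, 0], 0],
    [[0, 0, 0], 0],
    [[0, 0, 0], 0],
    [[0, 0, 0], 0],
    [[0, 0, 0], 0],
    [[0, 0, 0], 0],
    [[0, 0, 0], 0],
    [[0, 0, 0], 0],
    [[0, 0, 0], 0]
  ],
  "fingers": 0.6
}}

```text
clock: 9.02
position: [0.5826, -0.0628, 0.1419]
ee_rot: [-0.075, 0.997, 0.0, 0.0]
ft_force: [-0.3, -0.3, -0.2]
width: 0.597
```

Run:
```python
from h import *
from rig import arm
d={n:arm.capture(n) for n in ["side","scene","wrist"]}
s=arm.get_state();print(s['clock'],s['position'],s['ft_force'],s['width'])
crop(d['side'],360,130,450,240,5.4,'s5')
crop(d['scene'],235,190,335,260,7,'c5')
cv2.imwrite('pics/wrist5.png',d['wrist']['color'][:,:,::-1])
```

```text
9.1667 [ 0.5825881  -0.06283216  0.14186294] [-0.54211853  0.27314229  0.38978187] 0.6004999224320147
```

View pics/s5.png

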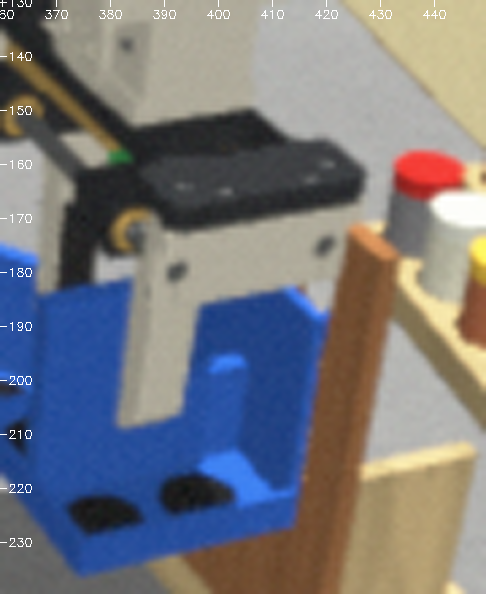

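View pics/c5.png

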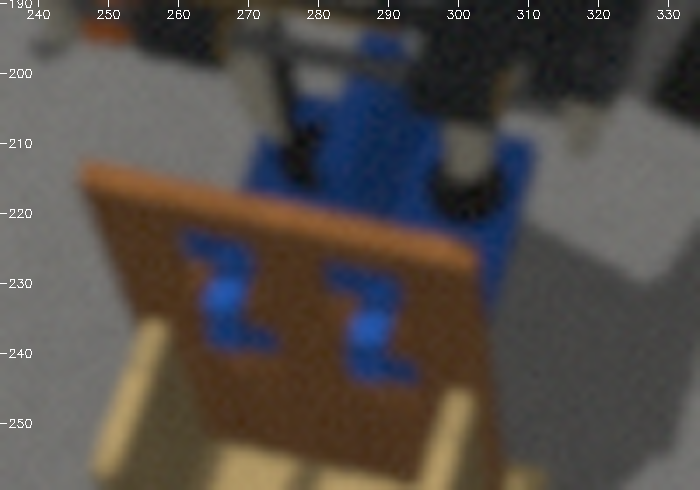

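View pics/wrist5.png

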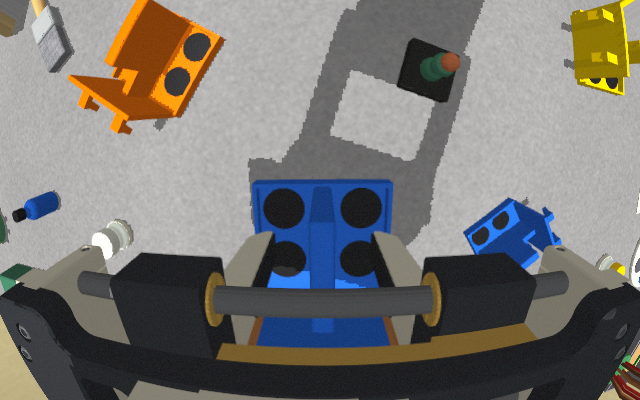

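Tray hangs free with the force back to zero. Withdraw straight up, then away.

Emit:
{"op": "apply_moves", "data": {
  "commands": [
    [[0, 0, -0.03], 0],
    [[0, 0, -0.06], 0],
    [[0, 0, -0.08], 0],
    [[0, 0, -0.09], 0],
    [[0, 0, -0.09], 0],
    [[0.06, 0, -0.06], 0],
    [[0.09, 0, 0], 0],
    [[0.09, 0, 0], 0],
    [[0, 0, 0], 0]
  ]
}}

```text
clock: 9.92
position: [0.4839, -0.0776, 0.3086]
ee_rot: [-0.075, 0.997, -0.001, 0.001]
ft_force: [0.7, 0.1, -0.3]
width: 0.601
```

Run:
```python
from h import *
from rig import arm
d={n:arm.capture(n) for n in ["side","scene","wrist"]}
s=arm.get_state();print(s['clock'],s['position'],s['ft_force'],s['width'])
crop(d['side'],360,130,450,240,5.4,'s6')
crop(d['scene'],220,150,360,260,5.4,'c6')
cv2.imwrite('pics/wrist6.png',d['wrist']['color'][:,:,::-1])
pickle.dump(d,open('cap6.pkl','wb'))
# expected hung tray check: plate top corners & rim front corners, tray origin in slot frame (-45,0,-66)
yaw=.15;o=np.array([.648,-.055,.15]);ex=np.array([np.cos(yaw),np.sin(yaw),0]);ey=np.array([-np.sin(yaw),np.cos(yaw),0])
for n,(x,y,z) in {'finFrontTop':(-.048,0,.09),'rimFR(y-)':(-.05,-.048,.016),'rimFL(y+)':(-.05,.048,.016)}.items():
    p=o+(x-.045)*ex+y*ey+np.array([0,0,z-.066]); print(n,'side',np.round(proj(d['side'],p),1),'scene',np.round(proj(d['scene'],p),1))
```

```text
10.0667 [ 0.4876897  -0.07721885  0.30690527] [-0.06682614 -0.2981072  -0.26079227] 0.6018149521496934
finFrontTop side [368.2 186.2] scene [288.8 190.5]
rimFR(y-) side [374.9 231.1] scene [273.1 201.4]
rimFL(y+) side [354.9 205.1] scene [310.3 209.5]
```

View pics/s6.png

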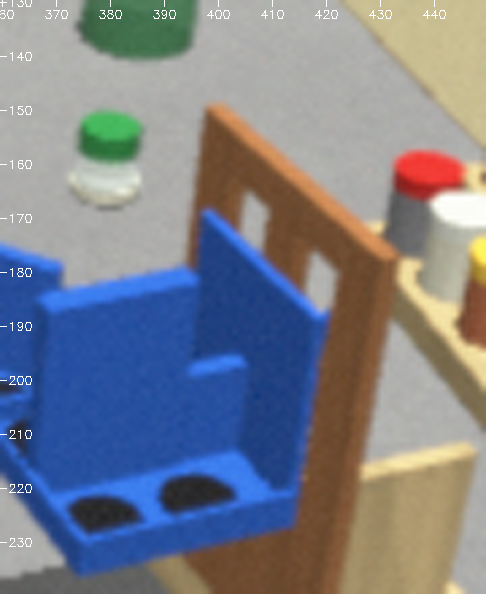

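View pics/c6.png

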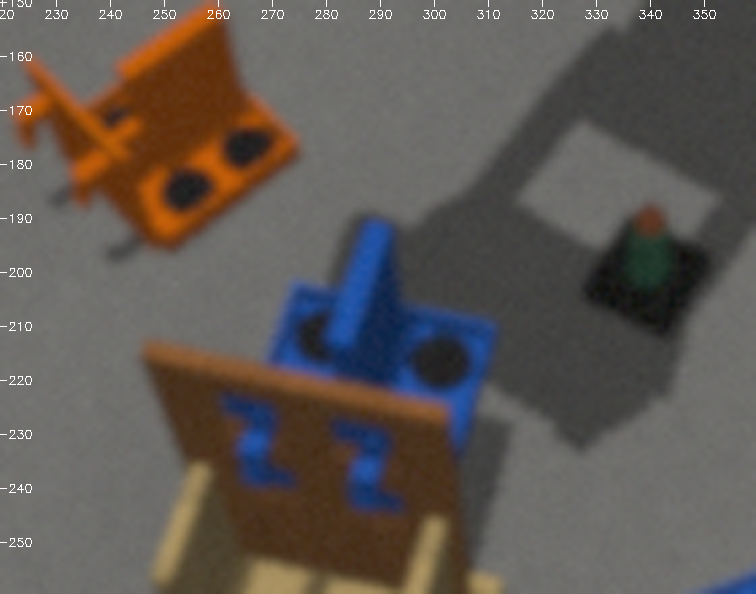

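The tray hangs flush on the panel. Its rim corner at side px (375,231) matches the fully-home prediction (374.9,231.1), and the orange tray and figurine are where they were. Handing in.

```bash
python3 -c "
from rig import arm
print(arm.hand_in()); print(arm.get_state()['clock'])"
```

```text
the job is handed in; nothing more can be done
None
the job is handed in; nothing more can be done
```

The blue tray (the larger of the two) is hanging on the stand's upper slots with both hooks fully home. The gripper has let go and moved clear. I gripped the tray by its fin and pressed the hooks in until the plate met the panel at about 15 N. Then I lowered it until the tabs rested, at about 13 N and within 1 mm of the predicted height. I handed in at about 10 s on the clock.

In the last pictures both lips sit behind the panel in the upper slots. The tray's front rim corner was within about 1 px of the fully-home prediction, and the wrist force was back near zero. The orange tray and the figurine looked unmoved, and I never touched them.

No check failed. The only disagreement was between the scene and side cameras on the stand's position: 2–4 mm and about 1° of yaw, well within the allowed play.

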